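# Make up two turning kits

### The arm

A 7-joint arm with a two-finger parallel gripper is mounted at the origin on a cart in front of the work surface, level with it; the furniture and walls round the work are solid. World frame = base frame: x ahead of the robot, y to its left, z up, the work surface at z = 0. Lengths are in m, angles in rad, forces in N, time in s.
With the tool pointing down it reaches from about 0.425 to 0.925 m from the base axis. Payload 6.8 kg.
Tool frame: the origin (TCP) lies midway between the tips of the shut fingers; the grasp point (between the pads) lies 19 mm behind it; z points along the fingers, y is the line along which they close (so a half turn about z gives the same grasp; the last joint's range is limited). The gripper opens to 85 mm and grips with 20 to 120 N. Pads are 22 mm wide; open, the fingers measure 114 mm over their backs; the gripper's body (76 mm by 85 mm) begins 54 mm behind the grasp point. The pads swing forward as they close: fully open they stand 13 mm farther back than shut.
Start: joints at [-1.342, 0.477, 0.022, 1.555, -0.011, 1.109, -0.083], TCP at [0.223, 0.637, 0.231] pointing down, gripper open.
Joint ranges: [-2.96, 2.96], [-0.34, 2.1], [-1.41, 1.46], [0.24, 2.44], [-1.37, 4.51], [0.17, 1.92], [-2.96, 2.96]. Speed limits (rad/s): [2.39, 2.39, 3.14, 3.14, 3.14, 3.14, 3.14].

### API

Orientations are given as a rotation vector (axis times angle).
In Python, from bench import status, vision, r gives the robot as it stands. The module is installed in compiled form; this text tells all that it offers.
- The arm moves only by the shell command python3 -m handwheel 'ROWS' [OPENING] [FORCE]. ROWS is JSON, a list of rows, each an object with "dp": the shift along the tool's x, y, z in m, a list of three; "delta_rot": the turn, a rotation vector about the tool's x, y, z in rad, a list of three. In form: [{"dp": [x, y, z], "delta_rot": [rx, ry, rz]}, ...]. A call has 1 to 12 rows; each row is the pose to reach, as a shift and turn from the pose commanded when the call began, along the tool's axes at that moment; what a row does not reach only later rows make up. A row lasts 1/8 s, in which the tool goes at most 62.5 mm and 10.7 degrees, less where a joint would pass 70% of its speed; a pose out of reach is approached as far as the arm can. A call with a gripper value outside its range is refused whole. OPENING is the opening, from 0 (shut) to 1 (fully open), set as the call begins (- or left out, the last holds). The fingers move at their own pace and stop on an object; FORCE is the grip in N (left out, the last holds). Time passes only in rows, so rows that repeat a pose let the fingers close. It gives the time, the measured TCP pose, the force, the opening and the grip force at its end, in the units of the state.
- status.get_obs(): the state, without advancing time (a new reading comes with each control period).
- vision.grab_frame(name): name is "scene" or "top" or "wrist"; returns a dict with "img" (480x640x3 uint8, blue, green, red), "fovy" (degrees; the focal length in pixels is half the picture's height over the tangent of half this angle, whatever the lens; pixels are square), "cx", "cy" (the principal point, pixels), "world_from_camera" (4x4, takes a point from camera to world coordinates). Camera axes: x right, y up, looking along -z (the intrinsics and any distortion apply to the point x, -y, -z); pixel columns grow to the right and rows downward; lengths in m; the calibration is good to about 2 mm. A picture is of the moment at which its call begins. There is no depth.
- r.hand_in(): hands the job in; it is judged then, once.
The state is a dict: "clock": time; "joints": joint angles; "qvel": joint speeds; "tau": joint torques, N m; "tcp_pos": TCP position; "orientation": TCP orientation; "contact_force": force on the tool from outside, world axes, zero at the start; "moment": the same for the moment, N m; "grip_width": finger opening in m; "gripper_force": force on a finger pad.
Only numpy, scipy, OpenCV 4.12 (cv2) and the standard library are available. Lean on these libraries where they do the work, as an engineer would, in place of code of your own. Each camera call takes 0.05 s, during which the arm holds its last target. There are 200 camera calls.

### The job

Make up the two turning kits: the blue tray gets the pale wooden blank and the steel lathe centre, the green tray gets the dark wooden blank and the brass ferrule. Lay each blank flat along the trough of its tray, centred lengthwise, and stand the small part on its base in the tray's pocket. Leave the black jaw block, the knock-out bar, the face plate and the hinged tin where they are.

Things in the scene. Friction and masses are not known exactly. Their poses are not given: they have to be found in the camera images.
- blue_tray: Blue plastic kit tray, fixed, 134 (x) by 112 mm (y). Origin: centre of underside; z up, x away from the robot within 0.12 rad. Floors 6, walls 11 mm high. Right half: trough along x, 42 mm wide, 134 long, open at both ends, centre y -31 mm, grey stripe. Left half: one pocket, 72 in x by 58 mm in y, centre x 0, y +23 mm, grey circle; flat 11 mm ledges with white cards on both its x sides.
- green_tray: Green plastic kit tray, fixed, the same in size, layout, origin and axes as blue_tray. Either tray may be the left one. Close behind both trays stands the lathe: its front is at x = 0.52 m, from y = 0.02 m leftwards, 0.24 m high; keep the hand in front of it and turn the hand to the right of its end.
- pale_blank: Pale yellow-brown square wooden pen blank, 19 x 125 x 19 mm, lying flat. Origin: centre of its underside; z up. y along its length, x across; at first roughly across the robot's view, right of the lathe's end and left of the drawer cabinet (with what stands on it 0.27 m high). About 50 g.
- dark_blank: Dark red-brown square wooden pen blank, 20 x 120 x 20 mm, lying flat. Origin: centre of its underside; z up. y along its length, x across; at first roughly across the robot's view, right of the lathe's end and left of the drawer cabinet (with what stands on it 0.27 m high). About 50 g.
- lathe_centre: Light grey steel revolving lathe centre, round, 52 mm high, standing on its cup: the cup is the wide foot, 33 mm in diameter, with a narrower stem above; it tapers upward, so grip it low on the cup, below 15 mm. Origin: centre of its underside; z up. About 160 g.
- ferrule: Brass ferrule, a short plain brass cylinder 33 mm in diameter and 14 mm high, standing on its flat end. Origin: centre of its underside; z up. About 35 g.
- jaw_block: Black jaw block: a keeper block 22 mm (x) by 44 mm (y) and 16 mm high, with two black chuck jaws standing on it up to 34 mm (18 mm in x, from x = -8 to +10 mm) with light screw heads to 37 mm; stands among the small parts, not part of the kits, stays where it is. Origin: centre of its underside; z up.
- knockout_bar: Grey steel knock-out bar, 19 x 200 x 19 mm, lying at the bench's front edge; not part of the kits, stays where it is. Origin: centre of its underside; z up. y along its length.
- face_plate: Grey cast face plate, 75 mm across and 26 mm high with a hub on top; not part of the kits, stays where it is. Origin: centre of its underside; z up.
- hinged_tin: Flat blue-green hinged tin with a yellowish label, 59 x 87 x 21 mm, in front of the vice; not part of the kits, stays where it is. Origin: centre of its underside; z up.
There are look-alikes about, which are no part of the job. What is shaped like the lathe_centre but purple is not meant.

How it is judged:
By the outcome, as a careful person would: the job done as asked, in the order asked, and still so for the second after the job is handed in, with the robot touching nothing.
It also fails if it takes over 128 s, if anything falls off the work surface, if the arm or the gripper's body presses on something with over 40 N, if the wrist force passes 120 N, or if a joint passes its speed limit or range.

## Working session

There is one attempt and no reset: what is moved stays moved. The work goes in short steps, Python scripts to look and compute and a shell command to move; the robot and the scene stay as the last step left them, time stands still between calls to the robot, and variables do not carry over. Pictures are saved under pics/ and viewed, at most 14 in all, crops included, and the job is handed in when it is done.

```bash
mkdir -p pics; cat > h.py <<'E'
import numpy as np, cv2
from bench import status, vision, r
def grab(n):
    f=vision.grab_frame(n); f['f']=240/np.tan(np.radians(f['fovy'])/2); return f
def ray(f,u,v):
    T=np.array(f['world_from_camera']); d=np.array([(u-f['cx'])/f['f'],-(v-f['cy'])/f['f'],-1.])
    return T[:3,3],T[:3,:3]@d
def onz(f,u,v,z):
    o,d=ray(f,u,v); return o+d*(z-o[2])/d[2]
def tri(f1,p1,f2,p2):
    o1,d1=ray(f1,*p1);o2,d2=ray(f2,*p2)
    s=np.linalg.lstsq(np.c_[d1,-d2],o2-o1,rcond=None)[0]
    a,b=o1+s[0]*d1,o2+s[1]*d2
    return (a+b)/2,np.linalg.norm(a-b)
def proj(f,p):
    T=np.array(f['world_from_camera']); c=T[:3,:3].T@(np.array(p)-T[:3,3])
    return f['cx']+f['f']*c[0]/-c[2], f['cy']-f['f']*c[1]/-c[2]
E
python3 - <<'E'
from h import *
import pickle
for n in ['scene','top','wrist']:
    f=grab(n); cv2.imwrite(f'pics/{n}0.png',f['img']); pickle.dump(f,open(n+'0.pkl','wb'))
    print(n,[k for k in f],f['fovy'],f['cx'],f['cy'],np.round(f['world_from_camera'],3).tolist())
print(status.get_obs())
E
```

```text
scene ['img', 'fovy', 'cx', 'cy', 'world_from_camera', 'f'] 49.00768127558382 322.6736313754341 248.22719931272695 [[0.866, 0.215, -0.451, -0.055], [-0.5, 0.378, -0.779, -0.864], [0.002, 0.9, 0.435, 0.56], [0.0, 0.0, 0.0, 1.0]]
top ['img', 'fovy', 'cx', 'cy', 'world_from_camera', 'f'] 53.47353763160917 309.399288647855 242.61680902807896 [[-0.001, 0.985, -0.17, 0.305], [-1.0, 0.001, 0.007, 0.084], [0.007, 0.17, 0.985, 1.133], [0.0, 0.0, 0.0, 1.0]]
wrist ['img', 'fovy', 'cx', 'cy', 'world_from_camera', 'f'] 58.42661142821588 332.5756656114621 247.64127484885498 [[0.33, -0.892, -0.308, 0.144], [0.944, 0.312, 0.109, 0.664], [-0.001, -0.327, 0.945, 0.374], [0.0, 0.0, 0.0, 1.0]]
{'clock': 0.15, 'joints': array([-1.34211018,  0.47764909,  0.02234783,  1.55618338, -0.01147465,
        1.1092911 , -0.08306711]), 'qvel': array([ 0.00043442, -0.00434018,  0.00103359, -0.00264478,  0.00032764,
        0.00012443,  0.00057731]), 'tau': array([ 3.05123540e-03, -5.96923792e+01,  1.61037527e+00, -2.81490129e+01,
        1.26922497e-02,  6.52276911e-03, -1.04444896e-05]), 'tcp_pos': array([0.22292473, 0.63666292, 0.23054032]), 'orientation': array([-5.26411544e-01, -3.09705891e+00,  2.19590313e-03]), 'contact_force': array([-0.02427539, -1.41888576,  0.0054362 ]), 'moment': array([-0.04832564,  0.01652649, -0.00409562]), 'gripper_force': 0.0, 'grip_width': 0.08542107140732763}
```

View pics/scene0.png

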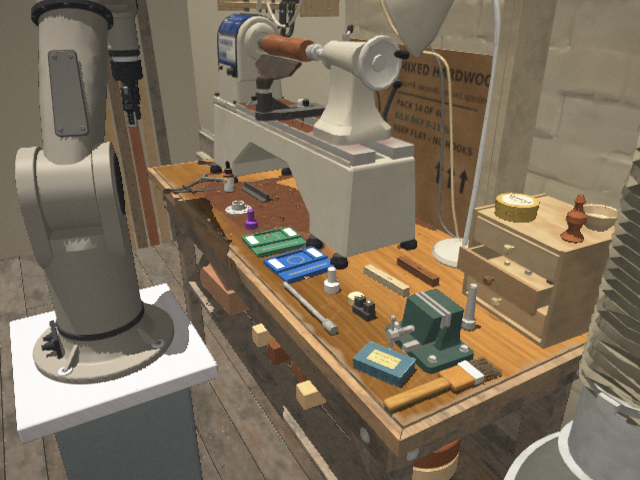

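View pics/top0.png

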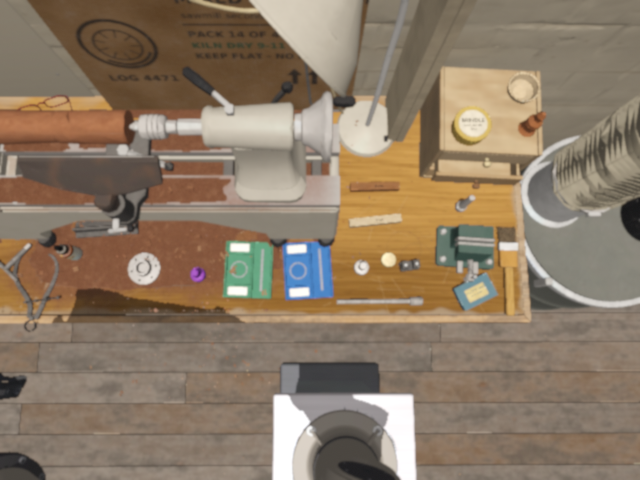

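Top view: pale blank at (375,220), dark blank at (375,187), light grey lathe centre at (361,267), ferrule at (388,259), jaw block at (409,265), green tray at (248,270), blue tray at (308,270). 

Could be confused:
- Lathe centre: purple one (197,274), grey post (465,203).
- Blanks: knock-out bar (380,301), workpiece on the lathe (65,127).
- Ferrule: yellow lid (471,125), face plate (144,268).

By the description I choose the pixels in the first line. I'll check them in a close crop.

```bash
python3 - <<'E'
import pickle; from h import *
f=pickle.load(open('top0.pkl','rb')); s=pickle.load(open('scene0.pkl','rb'))
a=cv2.resize(f['img'][170:310,215:435],None,fx=3.6,fy=3.6,interpolation=cv2.INTER_CUBIC)
cv2.imwrite('pics/topcrop.png',a[:, :800])
cv2.imwrite('pics/scenecrop.png',cv2.resize(s['img'][220:340,230:450],None,fx=3.6,fy=3.6,interpolation=cv2.INTER_CUBIC))
for n,p,z in [('pale',(375,220),.019),('dark',(375,187),.02),('centre',(361,267),.03),('ferr',(388,259),.014),('jaw',(409,265),.03),('green',(248,270),.011),('blue',(308,270),.011),('tin',(475,292),.02),('bar',(380,301),.019)]:
    print(n,np.round(onz(f,*p,z),3),np.round(proj(s,onz(f,*p,z)),0))
E
```

```text
pale [ 0.552 -0.081  0.019] [385. 276.]
dark [ 0.634 -0.083  0.02 ] [416. 268.]
centre [ 0.438 -0.044  0.03 ] [330. 278.]
ferr [ 0.459 -0.11   0.014] [356. 296.]
jaw [ 0.443 -0.156  0.03 ] [362. 302.]
green [0.433 0.221 0.011] [274. 240.]
blue [0.433 0.079 0.011] [300. 262.]
tin [ 0.38 -0.31  0.02] [383. 360.]
bar [ 0.36  -0.088  0.019] [307. 302.]
```

View pics/topcrop.png

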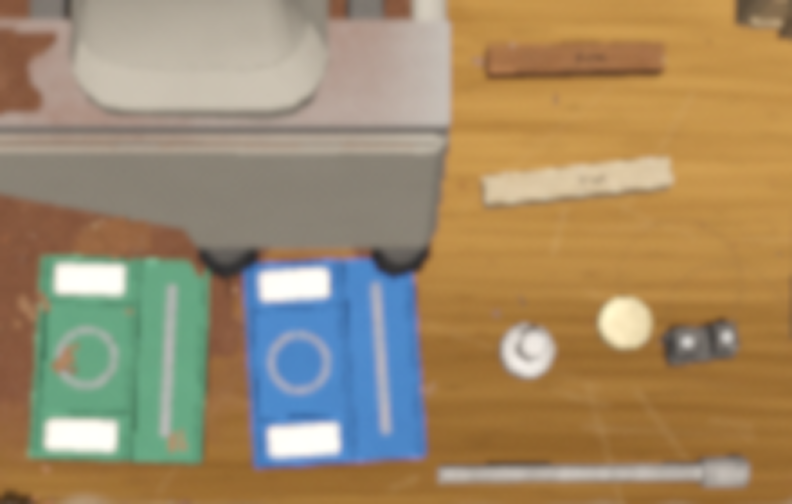

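The crop confirms my choices: pale blank (578,180), dark blank (575,58), grey stepped centre (528,350) and flat brass disc (625,322), with the jaw block close to the ferrule's right at (700,342). Next I'll move the wrist camera over the work, keeping the hand in front of the lathe.

```bash
python3 -m handwheel '[{"dp":[-0.243,-0.219,0],"delta_rot":[0,0,0]},{"dp":[-0.243,-0.219,0],"delta_rot":[0,0,0]},{"dp":[-0.243,-0.219,0],"delta_rot":[0,0,0]},{"dp":[-0.243,-0.219,0],"delta_rot":[0,0,0]},{"dp":[-0.243,-0.219,0],"delta_rot":[0,0,-0.337]},{"dp":[-0.243,-0.219,0],"delta_rot":[0,0,-0.337]},{"dp":[-0.395,-0.473,0],"delta_rot":[0,0,-0.337]},{"dp":[-0.395,-0.473,0],"delta_rot":[0,0,-0.337]},{"dp":[-0.395,-0.473,0],"delta_rot":[0,0,-0.337]},{"dp":[-0.395,-0.473,0],"delta_rot":[0,0,-0.337]},{"dp":[-0.395,-0.473,0],"delta_rot":[0,0,-0.337]},{"dp":[-0.395,-0.473,0],"delta_rot":[0,0,-0.337]}]'
python3 -m handwheel '[{"dp":[0,0,0],"delta_rot":[0,0,0]},{"dp":[0,0,0],"delta_rot":[0,0,0]}]'
python3 - <<'E'
from h import *; import pickle
print(status.get_obs()['joints'].round(3))
f=grab('wrist'); cv2.imwrite('pics/w1.png',f['img']); pickle.dump(f,open('w1.pkl','wb')); print(np.round(f['world_from_camera'],3).tolist())
E
```

```text
clock: 1.65
tcp_pos: [0.4397, 0.0565, 0.2313]
orientation: [0.011, 3.141, -0.001]
contact_force: [0.2, 1.2, -0.0]
grip_width: 0.0858
gripper_force: 0.0
clock: 1.9
tcp_pos: [0.4393, 0.0616, 0.2312]
orientation: [0.004, -3.141, -0.0]
contact_force: [0.7, -0.6, 0.2]
grip_width: 0.0849
gripper_force: 0.0
[-0.551  0.084  0.289  2.097 -0.029  0.964  1.328]
[[-0.003, -0.945, -0.326, 0.355], [1.0, -0.003, -0.002, 0.061], [0.001, -0.326, 0.945, 0.375], [0.0, 0.0, 0.0, 1.0]]
```

View pics/w1.png

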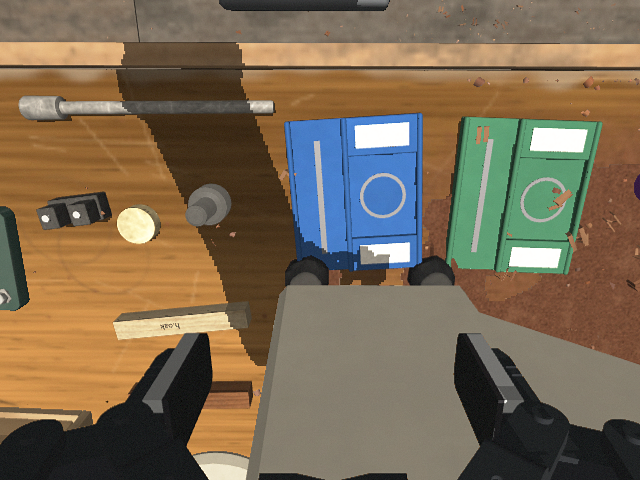

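Wrist view: blue tray stripe (317,140)-(325,250), circle (383,195); green stripe (488,140)-(474,250), circle (544,200); ferrule (138,225), centre base (212,203), pale blank (180,322), dark blank at (230,395) partly hidden. I'll take a second wrist position for stereo.

```bash
python3 -m handwheel '[{"dp":[-0.04,-0.13,0],"delta_rot":[0,0,0]},{"dp":[-0.04,-0.13,0],"delta_rot":[0,0,0]},{"dp":[-0.04,-0.13,0],"delta_rot":[0,0,0]},{"dp":[-0.04,-0.13,0],"delta_rot":[0,0,0]},{"dp":[-0.04,-0.13,0],"delta_rot":[0,0,0]}]'
python3 - <<'E'
from h import *; import pickle
f=grab('wrist'); cv2.imwrite('pics/w2.png',f['img']); pickle.dump(f,open('w2.pkl','wb')); print(np.round(f['world_from_camera'],3)[:3,3].tolist())
E
```

```text
clock: 2.58
tcp_pos: [0.4794, -0.0677, 0.231]
orientation: [0.005, -3.141, -0.001]
contact_force: [-0.2, 0.2, 0.4]
grip_width: 0.0854
gripper_force: 0.0
[0.395, -0.069, 0.375]
```

View pics/w2.png

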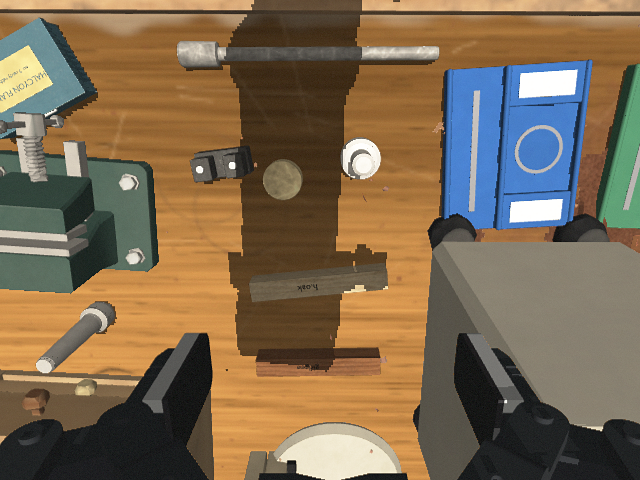

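w2: pale blank (318,282), dark blank (318,362), ferrule (283,180), centre (361,158), jaw block (221,164), blue stripe (475,90)-(473,213), ring (538,149). The arm's shadow crosses the blanks. I'll measure with masks across both views.

```bash
cat > meas.py <<'E'
from h import *; import pickle
w1=pickle.load(open('w1.pkl','rb'));w2=pickle.load(open('w2.pkl','rb'));top=pickle.load(open('top0.pkl','rb'))
def comp(f,box,lo,hi,minA=30):
    x0,y0,x1,y1=box; h=cv2.cvtColor(f['img'],cv2.COLOR_BGR2HSV)[y0:y1,x0:x1]
    m=cv2.inRange(h,np.array(lo),np.array(hi)); cs,_=cv2.findContours(m,cv2.RETR_EXTERNAL,cv2.CHAIN_APPROX_NONE)
    return [c+np.array([x0,y0]) for c in sorted(cs,key=cv2.contourArea,reverse=True) if cv2.contourArea(c)>minA]
def ends(c):
    b=cv2.boxPoints(cv2.minAreaRect(c)); b=b[np.argsort(b[:,1])]
    return b[:2].mean(0),b[2:].mean(0)
E
python3 - <<'E'
from meas import *
grey=((0,0,90),(179,90,215))
R={}
for n,f,bx in [('b1',w1,(305,135,335,258)),('g1',w1,(465,132,500,258)),('b2',w2,(462,85,488,220)),('g2',w2,(622,130,640,220))]:
    c=comp(f,bx,*grey); print(n,[cv2.contourArea(k) for k in c[:3]],np.round(ends(c[0]),1).tolist()); R[n]=ends(c[0])
for n,f,bx in [('bc1',w1,(356,168,410,222)),('gc1',w1,(516,172,570,228)),('bc2',w2,(510,120,568,180))]:
    c=comp(f,bx,*grey); e=cv2.fitEllipse(cv2.convexHull(c[0])); print(n,np.round(e[0],1),np.round(e[1],1)); R[n]=np.array(e[0])
for i in 0,1: print('blue stripe',tri(w1,R['b1'][i],w2,R['b2'][i]))
print('blue circ',tri(w1,R['bc1'],w2,R['bc2']), onz(w1,*R['bc1'],.006))
for i in 0,1: print('green stripe z6',onz(w1,*R['g1'][i],.006), 'blue',onz(w1,*R['b1'][i],.006),onz(w2,*R['b2'][i],.006))
print('green circ',onz(w1,*R['gc1'],.006))
# crops for blanks/parts
h=cv2.hconcat([w2['img'][130:210,180:400],w2['img'][245:385,235:405][30:110,:]]) if 0 else None
a=cv2.resize(w2['img'][130:390,180:400],None,fx=2.3,fy=2.3,interpolation=cv2.INTER_CUBIC)
b=cv2.resize(w1['img'][170:345,20:270],None,fx=1.1,fy=1.1)
cv2.imwrite('pics/c1.png',a)
hsv=cv2.cvtColor(w2['img'],cv2.COLOR_BGR2HSV)
for n,p in dict(pale_sh=(300,290),pale_lit=(385,270),dark_lit=(370,366),dark_sh=(280,355),ferr=(283,180),cent=(361,158),wood_sh=(300,220),wood=(400,220),wood2=(300,385)).items(): print(n,hsv[p[1],p[0]])
E
```

```text
b1 [548.0] [[316.20001220703125, 140.8000030517578], [324.1000061035156, 252.1999969482422]]
g1 [625.0] [[490.1000061035156, 138.60000610351562], [473.20001220703125, 252.3000030517578]]
b2 [623.0] [[476.3999938964844, 89.9000015258789], [471.20001220703125, 211.10000610351562]]
g2 [294.0] [[642.0999755859375, 144.8000030517578], [624.7999877929688, 210.5]]
bc1 [382.5 195.1] [44.4 46.6]
gc1 [543.2 199.4] [42.7 49.9]
bc2 [538.4 148.8] [44.4 51.9]
blue stripe (array([0.38782543, 0.04729146, 0.00787624]), np.float64(0.0004203988514571443))
blue stripe (array([0.48720189, 0.05378086, 0.0075588 ]), np.float64(0.0010490279510525502))
blue circ (array([0.43379484, 0.10452458, 0.00759068]), np.float64(1.329839864456718e-05)) [0.43412765 0.10471228 0.006     ]
green stripe z6 [0.3859126  0.19282915 0.006     ] blue [0.38819356 0.04728542 0.006     ] [0.38758553 0.04781673 0.006     ]
green stripe z6 [0.48696362 0.18976521 0.006     ] blue [0.48722283 0.05361117 0.006     ] [0.48811136 0.05450052 0.006     ]
green circ [0.43758252 0.24563549 0.006     ]
pale_sh [ 19  87 105]
pale_lit [19 93 93]
dark_lit [ 12 154 156]
dark_sh [ 16 136  60]
ferr [ 20  85 141]
cent [ 26   7 253]
wood_sh [ 17 154  83]
wood [ 16 158 191]
wood2 [ 16 159 205]
```

View pics/c1.png

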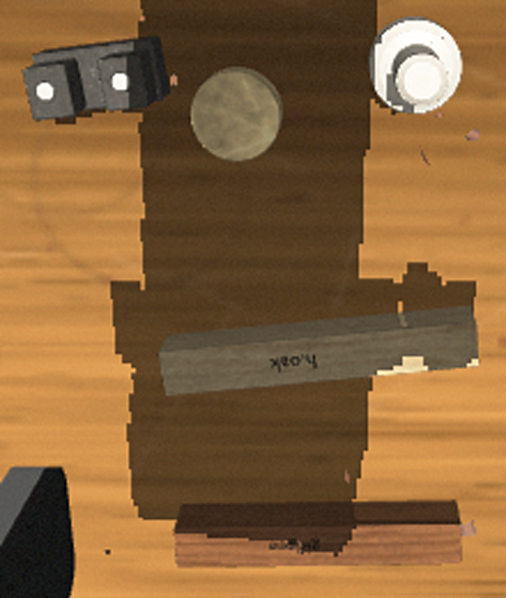

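```bash
python3 - <<'E'
from meas import *
P=lambda x,y:(180+x/2.3,130+y/2.3)
print('label',tri(w1,(172,326),w2,P(293,363)))
q=[P(162,352),P(166,395),P(477,330),P(478,366)]
a=[onz(w2,*p,.019) for p in q]; L=(a[0]+a[1])/2;Rr=(a[2]+a[3])/2
print('pale',L,Rr,(L+Rr)/2,np.linalg.norm(L-Rr),np.linalg.norm(a[0]-a[1]),np.linalg.norm(a[2]-a[3]))
print('pale L corner tri',tri(w1,(117,340),w2,q[1]),'R',tri(w1,(248,327),w2,q[3]))
print('dark tri top',tri(w1,(252,406),w2,P(461,566)),'bot',tri(w1,(251,381),w2,P(460,502)))
q=[P(176,534),P(176,566),P(461,528),P(461,566)]
a=[onz(w2,*p,.02) for p in q]; print('dark',np.round(a,4).tolist(), 'mid far edge',(a[1]+a[3])/2,np.linalg.norm(a[1]-a[3]))
f=[onz(w2,*P(x,y),0) for x,y in((178,505),(460,502))]; print('dark front bottom edge',f)
# ferrule, centre
for n,fr,bx,lo,hi in [('f1',w1,(112,200,165,250),(15,0,120),(35,125,255)),('f2',w2,(258,154,308,206),(17,0,100),(35,110,255)),('c2',w2,(335,132,390,185),(0,0,60),(179,70,255)),('c1',w1,(180,175,240,235),(0,0,50),(179,70,255))]:
    c=comp(fr,bx,lo,hi); e=cv2.fitEllipse(cv2.convexHull(c[0])); print(n,cv2.contourArea(c[0]),np.round(e[0],1),np.round(e[1],1),cv2.boundingRect(c[0]))
    globals()[n]=e[0]
print('ferr',tri(w1,f1,w2,f2),onz(w2,*f2,.014)); print('cent hull',tri(w1,c1,w2,c2)); 
E
```

```text
label (array([ 0.55900159, -0.09085142,  0.0141886 ]), np.float64(0.00010407488140153128))
pale [ 0.56153031 -0.14165391  0.019     ] [ 0.55017262 -0.01813866  0.019     ] [ 0.55585146 -0.07989628  0.019     ] 0.12403633825469124 0.018665537246889193 0.015379456505277484
pale L corner tri (array([ 0.56916952, -0.1406492 ,  0.02262112]), np.float64(0.000175543155271065)) R (array([ 0.5575337 , -0.0176896 ,  0.01900341]), np.float64(0.0005808710829236659))
dark tri top (array([ 0.65307804, -0.02028817,  0.01368884]), np.float64(0.0027709307713060702)) bot (array([ 0.62618252, -0.02093202,  0.00762043]), np.float64(0.0010358595931751209))
dark [[0.6347, -0.1407, 0.02], [0.6505, -0.1416, 0.02], [0.6315, -0.0215, 0.02], [0.6502, -0.0207, 0.02]] mid far edge [ 0.65037244 -0.08115051  0.02      ] 0.12084525131164757
dark front bottom edge [array([ 0.63342559, -0.14309613,  0.        ]), array([ 6.31574780e-01, -1.97752197e-02,  5.55111512e-17])]
f1 1171.0 [137.8 223.4] [38.9 42.4] (117, 204, 43, 40)
f2 1151.5 [282.3 179.2] [38.9 40.1] (263, 160, 39, 40)
c2 1279.5 [359.9 158. ] [40.1 42.1] (340, 137, 41, 42)
c1 1429.0 [207.6 205.6] [39.9 48.8] (186, 184, 45, 43)
ferr (array([ 0.45977544, -0.11109326,  0.00878971]), np.float64(0.00033613263754043066)) [ 0.45902142 -0.11044502  0.014     ]
cent hull (array([ 0.44104641, -0.04560361,  0.01694254]), np.float64(0.0006331068483204626))
```

Measurements hold up: pale blank centre (0.5555,-0.080), yaw 0.092, length 124 mm, top about 19–20 mm. Dark blank is at (0.641,-0.081), length 121 mm. The ferrule and centre are at plausible heights, and the tray floors come out near 7 mm. Next: turn, move over the pale blank (grasping 18 mm right of its centre to keep the camera off the lathe end), then look.

```bash
python3 -m handwheel '[{"dp":[-0.01,-0.03,0],"delta_rot":[0,0,0.18]},{"dp":[-0.01,-0.03,0],"delta_rot":[0,0,0.36]},{"dp":[-0.01,-0.03,0],"delta_rot":[0,0,0.54]},{"dp":[-0.02,-0.03,0],"delta_rot":[0,0,0.72]},{"dp":[-0.035,-0.03,0.02],"delta_rot":[0,0,0.9]},{"dp":[-0.05,-0.03,0.045],"delta_rot":[0,0,1.08]},{"dp":[-0.065,-0.03,0.07],"delta_rot":[0,0,1.26]},{"dp":[-0.0775,-0.03,0.1],"delta_rot":[0,0,1.42]},{"dp":[-0.0775,-0.03,0.13],"delta_rot":[0,0,1.478]},{"dp":[-0.0775,-0.03,0.13],"delta_rot":[0,0,1.478]},{"dp":[-0.0775,-0.03,0.13],"delta_rot":[0,0,1.478]}]' 0.7
python3 - <<'E'
from h import *; import pickle
print(status.get_obs()['joints'].round(3))
f=grab('wrist'); cv2.imwrite('pics/w3.png',f['img']); pickle.dump(f,open('w3.pkl','wb')); print(np.round(f['world_from_camera'],3).tolist())
E
```

```text
clock: 4.0
tcp_pos: [0.5576, -0.0992, 0.1022]
orientation: [2.113, 2.324, 0.001]
contact_force: [0.6, -0.1, 0.7]
grip_width: 0.0599
gripper_force: 0.0
[-0.386  0.522  0.595  1.961 -0.41   0.779  0.54 ]
[[0.995, -0.09, -0.032, 0.55], [0.095, 0.941, 0.324, -0.016], [0.001, -0.326, 0.945, 0.246], [0.0, 0.0, 0.0, 1.0]]
```

View pics/w3.png

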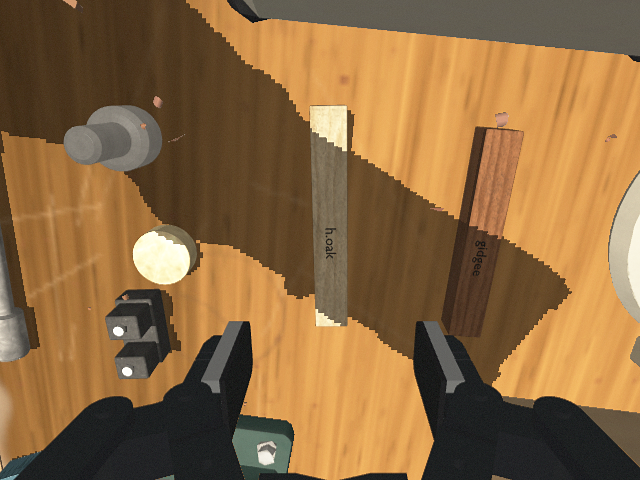

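```bash
python3 - <<'E'
from meas import *
w3=pickle.load(open('w3.pkl','rb'))
def rect(ps,z):
    a=[onz(w3,*p,z) for p in ps]; A=(a[0]+a[1])/2;B=(a[2]+a[3])/2; d=A-B
    print(np.round((A+B)/2,4),'len',np.linalg.norm(d).round(4),'w',np.linalg.norm(a[0]-a[1]).round(4),np.linalg.norm(a[2]-a[3]).round(4),'yaw',np.arctan2(-d[0],d[1]).round(3))
rect([(311,106),(347,106),(316,327),(347,325)],.019)
rect([(486,128),(523,131),(453,335),(480,337)],.02)
print('label tri',tri(w2,(307.4,287.8),w3,(329,243)))
print('dark corner tri',tri(w2,(380.4,376),w3,(523,131)),'label',tri(w2,(180+294/2.3,130+546/2.3),w3,(480,258)))
e=cv2.fitEllipse(cv2.convexHull(comp(w3,(130,222,198,290),(15,0,150),(35,140,255))[0]));print(e,onz(w3,*e[0],.014),'tri',tri(w2,(282.3,179.2),w3,e[0]))
E
```

```text
[ 0.5549 -0.0812  0.019 ] len 0.1248 w 0.0181 0.0186 yaw 0.105
[ 0.6406 -0.0818  0.02  ] len 0.1199 w 0.0191 0.0164 yaw 0.036
label tri (array([ 0.55511613, -0.09027024,  0.02245038]), np.float64(0.00019160848955061992))
dark corner tri (array([ 0.64495283, -0.02163299,  0.02709047]), np.float64(0.0002245771208966174)) label (array([ 0.64000529, -0.09141947,  0.02082419]), np.float64(0.00021432705932839975))
((160.84719848632812, 257.5134582519531), (51.35806655883789, 59.8870849609375), 122.44169616699219) [ 0.45960878 -0.11097288  0.014     ] tri (array([ 0.4592642 , -0.11084958,  0.01346903]), np.float64(0.0007201462229729111))
```

Consistent. Descend and grip.

```bash
python3 -m handwheel '[{"dp":[0,0,0.04],"delta_rot":[0,0,0]},{"dp":[0,0,0.07],"delta_rot":[0,0,0]},{"dp":[0,0,0.088],"delta_rot":[0,0,0]},{"dp":[0,0,0.096],"delta_rot":[0,0,0]},{"dp":[0,0,0.096],"delta_rot":[0,0,0]}]'
python3 -m handwheel '[{"dp":[0,0,0],"delta_rot":[0,0,0]},{"dp":[0,0,0],"delta_rot":[0,0,0]},{"dp":[0,0,0],"delta_rot":[0,0,0]},{"dp":[0,0,0],"delta_rot":[0,0,0]},{"dp":[0,0,0],"delta_rot":[0,0,0]},{"dp":[0,0,0],"delta_rot":[0,0,0]},{"dp":[0,0,0],"delta_rot":[0,0,0]},{"dp":[0,0,0],"delta_rot":[0,0,0]}]' 0 40
```

```text
clock: 4.68
tcp_pos: [0.5575, -0.1, 0.0057]
orientation: [2.115, 2.322, 0.001]
contact_force: [-0.2, -0.2, 0.1]
grip_width: 0.06
gripper_force: 0.0
clock: 5.68
tcp_pos: [0.5577, -0.0999, 0.0061]
orientation: [2.115, 2.322, 0.002]
contact_force: [-1.0, 0.6, 6.1]
grip_width: 0.018
gripper_force: 40.1
```

```bash
python3 -m handwheel '[{"dp":[0,0,-0.02],"delta_rot":[0,0,0]},{"dp":[0,0,-0.05],"delta_rot":[0,0,0]},{"dp":[0,0,-0.09],"delta_rot":[0,0,0]},{"dp":[0,0,-0.12],"delta_rot":[0,0,0]},{"dp":[0.002,-0.02,-0.12],"delta_rot":[0,0,0]},{"dp":[0.004,-0.045,-0.12],"delta_rot":[0,0,0]},{"dp":[0.006,-0.075,-0.12],"delta_rot":[0,0,0]},{"dp":[0.009,-0.097,-0.12],"delta_rot":[0,0,-0.17]},{"dp":[0.009,-0.097,-0.12],"delta_rot":[0,0,-0.34]},{"dp":[0.009,-0.097,-0.12],"delta_rot":[0,0,-0.51]},{"dp":[0.009,-0.097,-0.12],"delta_rot":[0,0,-0.68]},{"dp":[0.009,-0.097,-0.12],"delta_rot":[0,0,-0.68]}]'
python3 -c "
from h import *;o=status.get_obs();print(o['joints'].round(2),o['gripper_force'],o['grip_width'])"
```

```text
clock: 7.18
tcp_pos: [0.4597, -0.1002, 0.1262]
orientation: [1.223, 2.893, 0.001]
contact_force: [-0.6, -0.1, -0.6]
grip_width: 0.0178
gripper_force: 39.3
[-0.34  0.31  0.5   2.16 -0.22  0.72  1.08] 39.29309606552124 0.017815894845905313
```

```bash
python3 -m handwheel '[{"dp":[0,0,0],"delta_rot":[0,0,-0.17]},{"dp":[0,0,0],"delta_rot":[0,0,-0.34]},{"dp":[0.01,0.01,0],"delta_rot":[0,0,-0.51]},{"dp":[0.03,0.028,0],"delta_rot":[0,0,-0.68]},{"dp":[0.055,0.05,0],"delta_rot":[0,0,-0.8]},{"dp":[0.08,0.075,0],"delta_rot":[0,0,-0.864]},{"dp":[0.1,0.094,0],"delta_rot":[0,0,-0.864]},{"dp":[0.111,0.104,0.01],"delta_rot":[0,0,-0.864]},{"dp":[0.111,0.104,0.035],"delta_rot":[0,0,-0.864]},{"dp":[0.111,0.104,0.06],"delta_rot":[0,0,-0.864]},{"dp":[0.111,0.104,0.07],"delta_rot":[0,0,-0.864]},{"dp":[0.111,0.104,0.07],"delta_rot":[0,0,-0.864]}]'
python3 - <<'E'
from h import *; import pickle
f=grab('wrist'); cv2.imwrite('pics/w4.png',f['img']); pickle.dump(f,open('w4.pkl','wb')); print(np.round(f['world_from_camera'],3).tolist())
E
```

```text
clock: 8.68
tcp_pos: [0.4561, 0.0515, 0.0548]
orientation: [0.101, -3.138, 0.001]
contact_force: [-0.4, -1.1, -0.7]
grip_width: 0.0179
gripper_force: 39.3
[[-0.065, -0.944, -0.324, 0.373], [0.998, -0.061, -0.021, 0.046], [-0.0, -0.325, 0.946, 0.199], [0.0, 0.0, 0.0, 1.0]]
```

View pics/w4.png

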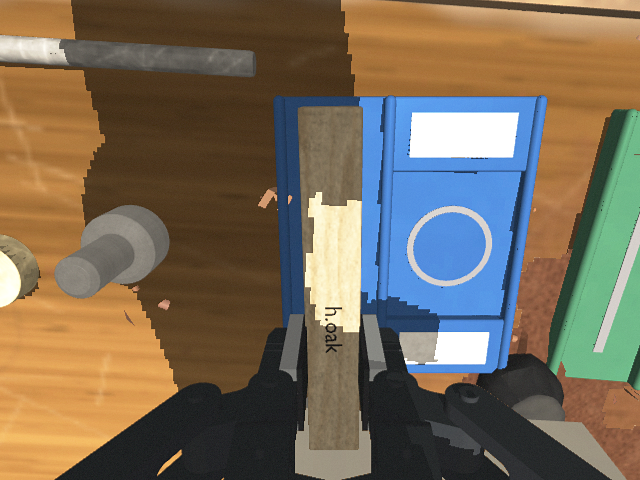

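The blank is held straight along the trough, its near end at (298..363,108) and far end around (308..357,450). The blue ring is at (450,246). I'll compute the held blank's centre and heading.

```bash
python3 - <<'E'
from meas import *
w4=pickle.load(open('w4.pkl','rb'))
z=.0548-.0061+.019
a=[onz(w4,*p,z) for p in [(298,108),(363,108),(308,450),(358,450)]]
A=(a[0]+a[1])/2;B=(a[2]+a[3])/2;d=B-A
print((A+B)/2,np.linalg.norm(d),np.linalg.norm(a[0]-a[1]),np.linalg.norm(a[2]-a[3]),'yaw',np.arctan2(d[1],d[0]))
# tray edges & ring
e=cv2.fitEllipse(cv2.convexHull(comp(w4,(400,200,500,292),(0,0,90),(179,90,255))[0]));print(e,onz(w4,*e[0],.006))
# tray corners at wall top z .011
for p in [(276,98),(547,98),(504,373)]: print(p,onz(w4,*p,.011).round(4))
E
```

```text
[0.4373221  0.04955347 0.0677    ] 0.1253510420026127 0.018877247564875726 0.019268735492825376 yaw 0.07085739640098927
((448.986572265625, 245.49830627441406), (78.3685073852539, 87.09033966064453), 61.52420425415039) [0.43408217 0.10485393 0.006     ]
(276, 98) [0.3733 0.0222 0.011 ]
(547, 98) [0.3661 0.1339 0.011 ]
(504, 373) [0.4993 0.1421 0.011 ]
```

```bash
python3 -m handwheel '[{"dp":[0,0.001,0.015],"delta_rot":[0,0,0]},{"dp":[0,0.001,0.028],"delta_rot":[0,0,0]},{"dp":[0,0.001,0.036],"delta_rot":[0,0,0]},{"dp":[0,0.001,0.04],"delta_rot":[0,0,0]},{"dp":[0,0.001,0.042],"delta_rot":[0,0,0]},{"dp":[0,0.001,0.042],"delta_rot":[0,0,0]},{"dp":[0,0.001,0.042],"delta_rot":[0,0,0]}]'
```

```text
clock: 9.6
tcp_pos: [0.4568, 0.0532, 0.0135]
orientation: [-0.104, 3.139, 0.0]
contact_force: [0.6, 0.3, -0.2]
grip_width: 0.0182
gripper_force: 39.3
```

```bash
python3 -m handwheel '[{"dp":[0,0,0.0012],"delta_rot":[0,0,0]},{"dp":[0,0,0.0012],"delta_rot":[0,0,0]}]'
python3 -m handwheel '[{"dp":[0,0,0],"delta_rot":[0,0,0]},{"dp":[0,0,0],"delta_rot":[0,0,0]},{"dp":[0,0,0],"delta_rot":[0,0,0]},{"dp":[0,0,-0.01],"delta_rot":[0,0,0]},{"dp":[0,0,-0.04],"delta_rot":[0,0,0]},{"dp":[0,0,-0.08],"delta_rot":[0,0,0]},{"dp":[0,0,-0.11],"delta_rot":[0,0,0]},{"dp":[0,0,-0.11],"delta_rot":[0,0,0]}]' 0.42
python3 - <<'E'
from h import *; import pickle
f=grab('wrist'); cv2.imwrite('pics/w5.png',f['img']); pickle.dump(f,open('w5.pkl','wb'))
print(status.get_obs()['orientation'],status.get_obs()['tcp_pos'],status.get_obs()['joints'].round(2))
E
```

```text
clock: 9.85
tcp_pos: [0.4565, 0.0532, 0.0121]
orientation: [-0.104, 3.14, 0.0]
contact_force: [-0.1, -0.4, -0.8]
grip_width: 0.0181
gripper_force: 39.3
clock: 10.85
tcp_pos: [0.4582, 0.0536, 0.1246]
orientation: [-0.104, 3.135, 0.003]
contact_force: [-0.1, 0.6, -0.8]
grip_width: 0.036
gripper_force: 0.0
[-1.04006314e-01  3.13728506e+00  1.57149429e-03] [0.4571469  0.05343464 0.12322818] [-0.47  0.28  0.25  2.17 -0.11  0.7   1.49]
```

View pics/w5.png

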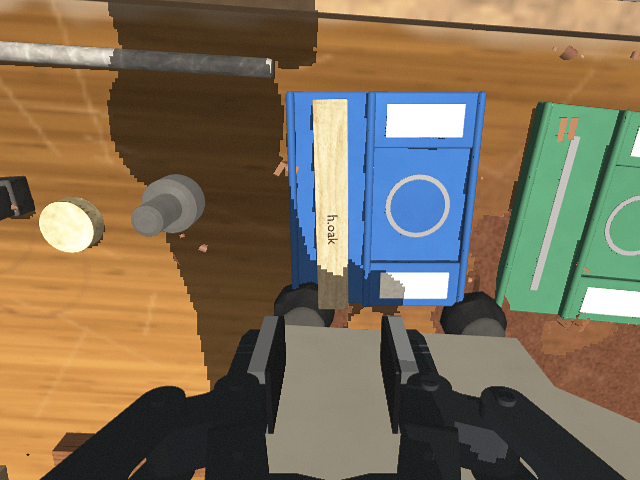

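The pale blank lies in the blue trough: near end at (330,99), far end near (332,308), tray edges at rows 93 and 305. I'll check it numerically and refine the centre's position.

```bash
python3 - <<'E'
from meas import *
w5=pickle.load(open('w5.pkl','rb'))
z=.0255
a=[onz(w5,*p,z) for p in [(313,99),(347,99),(317,308),(348,308)]]
A=(a[0]+a[1])/2;B=(a[2]+a[3])/2;d=B-A
print((A+B)/2,np.linalg.norm(d),'yaw',np.arctan2(d[1],d[0]))
e=cv2.fitEllipse(cv2.convexHull(comp(w5,(384,168,455,244),(0,0,90),(179,90,255))[0]));print('ring',onz(w5,*e[0],.006))
w3=pickle.load(open('w3.pkl','rb'))
cv2.imwrite('pics/c2.png',cv2.hconcat([cv2.resize(w5['img'][165:245,120:215],None,fx=4,fy=4),cv2.resize(w2['img'][125:205,325:405],None,fx=4,fy=4)]))
E
```

```text
[0.43688839 0.05108862 0.0255    ] 0.12443532615329293 yaw 0.07697430555243415
ring [0.43405881 0.10475889 0.006     ]
```

View pics/c2.png

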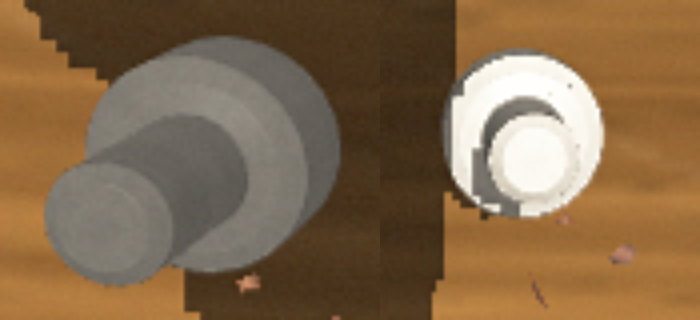

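```bash
python3 - <<'E'
from meas import *
w5=pickle.load(open('w5.pkl','rb'))
print('cup top',tri(w5,(169.3,206),w2,(360.75,158.25)));print('stem top',tri(w5,(147,220.5),w2,(363,164.5)))
E
```

```text
cup top (array([ 0.44086072, -0.04505043,  0.01938074]), np.float64(0.00041858355309387955))
stem top (array([ 0.44120756, -0.04543173,  0.05086737]), np.float64(0.00013372962138813555))
```

```bash
python3 -m handwheel '[{"dp":[0.005,-0.03,0],"delta_rot":[0,0,0]},{"dp":[0.012,-0.06,0],"delta_rot":[0,0,0.17]},{"dp":[0.02,-0.09,0],"delta_rot":[0,0,0.34]},{"dp":[0.0226,-0.097,0],"delta_rot":[0,0,0.51]},{"dp":[0.0226,-0.097,0],"delta_rot":[0,0,0.68]},{"dp":[0.0226,-0.097,0],"delta_rot":[0,0,0.85]},{"dp":[0.0226,-0.097,0],"delta_rot":[0,0,1.02]},{"dp":[0.0226,-0.097,0],"delta_rot":[0,0,1.19]},{"dp":[0.0226,-0.097,0],"delta_rot":[0,0,1.36]},{"dp":[0.0226,-0.097,0],"delta_rot":[0,0,1.53]},{"dp":[0.0226,-0.097,0],"delta_rot":[0,0,1.572]},{"dp":[0.0226,-0.097,0],"delta_rot":[0,0,1.572]}]' 0.7
python3 -m handwheel '[{"dp":[0,0,0],"delta_rot":[0,0,0]}]'
```

```text
clock: 12.4
tcp_pos: [0.4399, -0.0451, 0.1216]
orientation: [-2.145, -2.295, 0.002]
contact_force: [0.6, 0.2, -0.5]
grip_width: 0.0599
gripper_force: 0.0
clock: 12.52
tcp_pos: [0.4402, -0.0451, 0.1219]
orientation: [-2.146, -2.294, 0.001]
contact_force: [0.2, 0.4, -0.5]
grip_width: 0.0599
gripper_force: 0.0
```

```bash
python3 -m handwheel '[{"dp":[0,0.001,0.04],"delta_rot":[0,0,0]},{"dp":[0,0.001,0.08],"delta_rot":[0,0,0]},{"dp":[0,0.001,0.105],"delta_rot":[0,0,0]},{"dp":[0,0.001,0.117],"delta_rot":[0,0,0]},{"dp":[0,0.001,0.117],"delta_rot":[0,0,0]},{"dp":[0,0.001,0.117],"delta_rot":[0,0,0]}]'
python3 -m handwheel '[{"dp":[0,0,0],"delta_rot":[0,0,0]},{"dp":[0,0,0],"delta_rot":[0,0,0]},{"dp":[0,0,0],"delta_rot":[0,0,0]},{"dp":[0,0,0],"delta_rot":[0,0,0]},{"dp":[0,0,0],"delta_rot":[0,0,0]},{"dp":[0,0,0],"delta_rot":[0,0,0]}]' 0 50
```

```text
clock: 13.28
tcp_pos: [0.4421, -0.0451, 0.0059]
orientation: [2.147, 2.292, 0.002]
contact_force: [0.4, -0.9, -0.7]
grip_width: 0.0596
gripper_force: 0.0
clock: 14.02
tcp_pos: [0.4418, -0.0449, 0.006]
orientation: [2.148, 2.292, 0.002]
contact_force: [-1.9, 0.7, 11.3]
grip_width: 0.0299
gripper_force: 48.6
```

```bash
python3 -m handwheel '[{"dp":[0,0,0],"delta_rot":[0,0,0]},{"dp":[0,0,0],"delta_rot":[0,0,0]},{"dp":[0,0,0.002],"delta_rot":[0,0,0]},{"dp":[0,0,0.004],"delta_rot":[0,0,0]},{"dp":[0,0,0.004],"delta_rot":[0,0,0]}]' 0.55
python3 -m handwheel '[{"dp":[0,0,0],"delta_rot":[0,0,0]},{"dp":[0,0,0],"delta_rot":[0,0,0]},{"dp":[0,0,0],"delta_rot":[0,0,0]},{"dp":[0,0,0],"delta_rot":[0,0,0]},{"dp":[0,0,0],"delta_rot":[0,0,0]},{"dp":[0,0,0],"delta_rot":[0,0,0]}]' 0 50
python3 -m handwheel '[{"dp":[0,0,-0.01],"delta_rot":[0,0,0]},{"dp":[0,0,-0.02],"delta_rot":[0,0,0]},{"dp":[0,0,-0.03],"delta_rot":[0,0,0]},{"dp":[0,0,-0.03],"delta_rot":[0,0,0]}]'
```

```text
clock: 14.65
tcp_pos: [0.4412, -0.0451, 0.0008]
orientation: [-2.148, -2.292, 0.001]
contact_force: [0.3, -0.3, 0.3]
grip_width: 0.0474
gripper_force: 0.0
clock: 15.4
tcp_pos: [0.4412, -0.0451, 0.0013]
orientation: [-2.148, -2.292, -0.0]
contact_force: [-0.1, -0.3, 4.6]
grip_width: 0.03
gripper_force: 48.9
clock: 15.9
tcp_pos: [0.4421, -0.0449, 0.032]
orientation: [2.147, 2.292, 0.002]
contact_force: [0.7, -0.6, -2.6]
grip_width: 0.0301
gripper_force: 49.9
```

```bash
python3 -m handwheel '[{"dp":[0,0,-0.03],"delta_rot":[0,0,0]},{"dp":[0,0,-0.06],"delta_rot":[0,0,0]},{"dp":[0.02,0,-0.06],"delta_rot":[0,0,0]},{"dp":[0.05,0,-0.06],"delta_rot":[0,0,0]},{"dp":[0.085,0.001,-0.06],"delta_rot":[0,0,0]},{"dp":[0.12,0.001,-0.06],"delta_rot":[0,0,0]},{"dp":[0.14,0.0017,-0.06],"delta_rot":[0,0,0]},{"dp":[0.15,0.0017,-0.06],"delta_rot":[0,0,0]},{"dp":[0.15,0.0017,-0.03],"delta_rot":[0,0,0]},{"dp":[0.15,0.0017,-0.01],"delta_rot":[0,0,0]},{"dp":[0.15,0.0017,0],"delta_rot":[0,0,0]},{"dp":[0.15,0.0017,0],"delta_rot":[0,0,0]}]'
python3 - <<'E'
from h import *; import pickle
f=grab('wrist'); cv2.imwrite('pics/w6.png',f['img']); pickle.dump(f,open('w6.pkl','wb'))
print(status.get_obs()['tcp_pos'])
E
```

```text
clock: 17.4
tcp_pos: [0.4331, 0.1041, 0.0308]
orientation: [-2.149, -2.291, 0.002]
contact_force: [-0.5, -0.2, -1.7]
grip_width: 0.0304
gripper_force: 50.0
[0.43352436 0.10432239 0.03127304]
```

View pics/w6.png

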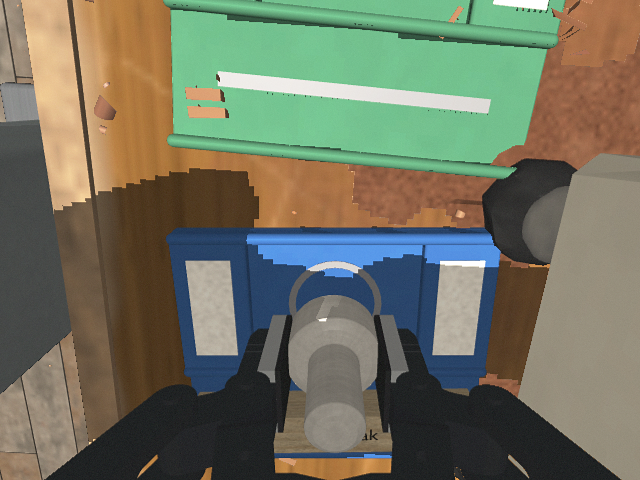

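The centre hangs upright over the ring (335,290). Lower and release.

```bash
python3 -m handwheel '[{"dp":[0,0.0005,0.01],"delta_rot":[0,0,0]},{"dp":[0,0.0005,0.017],"delta_rot":[0,0,0]},{"dp":[0,0.0005,0.021],"delta_rot":[0,0,0]},{"dp":[0,0.0005,0.023],"delta_rot":[0,0,0]},{"dp":[0,0.0005,0.023],"delta_rot":[0,0,0]},{"dp":[0,0.0005,0.023],"delta_rot":[0,0,0]}]'
```

```text
clock: 18.2
tcp_pos: [0.434, 0.1048, 0.0082]
orientation: [2.148, 2.292, 0.0]
contact_force: [0.2, -0.2, -1.7]
grip_width: 0.0302
gripper_force: 50.0
```

```bash
python3 -m handwheel '[{"dp":[0,0,0.0008],"delta_rot":[0,0,0]},{"dp":[0,0,0.0008],"delta_rot":[0,0,0]},{"dp":[0,0,0.0012],"delta_rot":[0,0,0]}]'
python3 -m handwheel '[{"dp":[0,0,0],"delta_rot":[0,0,0]},{"dp":[0,0,0],"delta_rot":[0,0,0]},{"dp":[0,0,0],"delta_rot":[0,0,0]},{"dp":[0,0,0],"delta_rot":[0,0,0]},{"dp":[0,0,-0.015],"delta_rot":[0,0,0]},{"dp":[0,0,-0.04],"delta_rot":[0,0,0]},{"dp":[0,0,-0.08],"delta_rot":[0,0,0]},{"dp":[0,0,-0.12],"delta_rot":[0,0,0]},{"dp":[0,0,-0.12],"delta_rot":[0,0,0]}]' 0.47
python3 - <<'E'
from h import *
o=status.get_obs();print(o['tcp_pos'],o['orientation'],o['joints'].round(2))
E
```

```text
clock: 18.58
tcp_pos: [0.434, 0.1049, 0.0073]
orientation: [-2.148, -2.292, -0.001]
contact_force: [-2.7, -0.2, 11.8]
grip_width: 0.0305
gripper_force: 51.8
clock: 19.7
tcp_pos: [0.4357, 0.1055, 0.1299]
orientation: [2.147, 2.291, 0.009]
contact_force: [0.5, 1.4, 0.1]
grip_width: 0.0399
gripper_force: 0.0
[0.43565062 0.10547229 0.1299384 ] [2.14746037 2.2914651  0.00935069] [-0.96  0.29  0.69  2.21 -0.28  0.72 -0.01]
```

```bash
python3 - <<'E'
from meas import *
w3=pickle.load(open('w3.pkl','rb'))
print(tri(w1,(91,412),w2,(213,375))); print(tri(w2,(213,375),w3,(495,398)))
for p in [(421,177),(430,170),(421,160)]: print(p,tri(top,p,w2,(213,375)))
cv2.imwrite('pics/c3.png',cv2.hconcat([cv2.resize(w2['img'][340:480,0:230],None,fx=1.7,fy=1.7),cv2.resize(w3['img'][340:480,430:640],None,fx=1.7,fy=1.7)]))
E
```

```text
(array([ 0.65601863, -0.18546051,  0.01429468]), np.float64(0.004327787219819713))
(array([ 0.67346236, -0.19474372, -0.00187852]), np.float64(0.014496464950617639))
(421, 177) (array([ 0.66831218, -0.1973783 , -0.00672959]), np.float64(0.009393864881940418))
(430, 170) (array([ 0.70264575, -0.22313969, -0.05396002]), np.float64(0.029419981678590418))
(421, 160) (array([ 0.75589305, -0.23355217, -0.12898741]), np.float64(0.0026140352359315614))
```

View pics/c3.png

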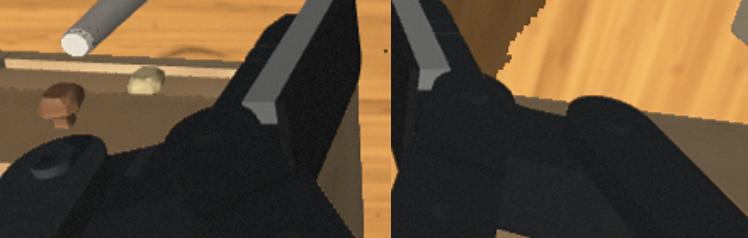

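```bash
python3 - <<'E'
from meas import *
s=pickle.load(open('scene0.pkl','rb'))
for p in [(458,247),(462,246)]:
  for q in [(210,381),(214,385)]: print(p,q,tri(s,p,w2,q))
cv2.imwrite('pics/c4.png',cv2.hconcat([cv2.resize(s['img'][190:350,400:560],None,fx=2.4,fy=2.4),cv2.resize(top['img'][60:220,370:530],None,fx=2.4,fy=2.4)]))
E
```

```text
(458, 247) (210, 381) (array([ 0.63138426, -0.17594508,  0.0930262 ]), np.float64(0.049022246436767274))
(458, 247) (214, 385) (array([ 0.63550402, -0.17301256,  0.09131458]), np.float64(0.04718578224168902))
(462, 246) (210, 381) (array([ 0.63576913, -0.17816997,  0.0927811 ]), np.float64(0.056358488414341205))
(462, 246) (214, 385) (array([ 0.63997517, -0.17521607,  0.09102452]), np.float64(0.05454102562183052))
```

View pics/c4.png

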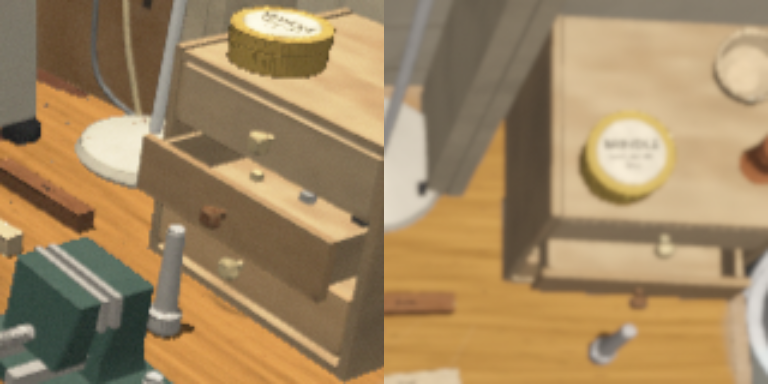

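```bash
python3 - <<'E'
from meas import *
s=pickle.load(open('scene0.pkl','rb'))
print(tri(s,(461.3,247),top,(435,171.7)), onz(top,420.4,176.7,0))
E
```

```text
(array([ 0.63966112, -0.20192162,  0.11840765]), np.float64(0.0012643654736457428)) [ 0.66638529 -0.19898767  0.        ]
```

Cabinet's left face is at y≈-0.20, so the hand at y=-0.10 has room. Move over the dark blank, opened to 60 mm.

```bash
python3 -m handwheel '[{"dp":[-0.06,0,0],"delta_rot":[0,0,0]},{"dp":[-0.11,0,0],"delta_rot":[0,0,0]},{"dp":[-0.16,0,0],"delta_rot":[0,0,0]},{"dp":[-0.2,0.001,0],"delta_rot":[0,0,0]},{"dp":[-0.21,0.04,0],"delta_rot":[0,0,0.047]},{"dp":[-0.215,0.09,0],"delta_rot":[0,0,0.047]},{"dp":[-0.218,0.14,0],"delta_rot":[0,0,0.047]},{"dp":[-0.218,0.18,0],"delta_rot":[0,0,0.047]},{"dp":[-0.218,0.192,0.03],"delta_rot":[0,0,0.047]},{"dp":[-0.218,0.192,0.05],"delta_rot":[0,0,0.047]},{"dp":[-0.218,0.192,0.05],"delta_rot":[0,0,0.047]}]' 0.7
python3 - <<'E'
from h import *; import pickle
f=grab('wrist'); cv2.imwrite('pics/w7.png',f['img']); pickle.dump(f,open('w7.pkl','wb'))
o=status.get_obs();print(o['tcp_pos'],o['orientation'],o['joints'].round(2))
E
```

```text
clock: 21.08
tcp_pos: [0.637, -0.1003, 0.0749]
orientation: [-2.2, -2.238, 0.005]
contact_force: [-0.4, 1.3, -0.2]
grip_width: 0.06
gripper_force: 0.0
[ 0.63794475 -0.10061758  0.07626793] [-2.20115385 -2.2389453   0.00290231] [-0.36  0.68  0.6   1.78 -0.5   0.84  0.5 ]
```

View pics/w7.png

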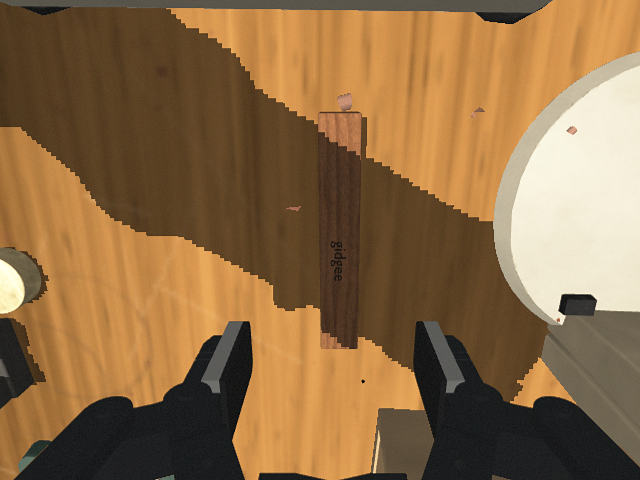

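Dark blank: top end (340,112), bottom end (339,349), centred between the fingers. The drawer corner shows at (378,410). I'll compute the offset.

```bash
python3 - <<'E'
from meas import *
f=pickle.load(open('w7.pkl','rb'))
a=[onz(f,*p,.02) for p in [(319,112),(361,112),(321,349),(358,349)]]
A=(a[0]+a[1])/2;B=(a[2]+a[3])/2;d=A-B
print((A+B)/2,np.linalg.norm(d),'yaw',np.arctan2(-d[0],d[1]),np.linalg.norm(a[0]-a[1]))
print(proj(f,(.6397,-.202,.118)))
s=pickle.load(open('scene0.pkl','rb')); print(tri(f,(378,410),s,(461.3,247)),tri(f,(378,410),top,(435,171.7)))
E
```

```text
[ 0.64018163 -0.08195354  0.02      ] 0.12051191267919587 yaw 0.02092081826334189 0.018544576824270784
(np.float64(333.6239398975417), np.float64(640.4985409096475))
(array([ 0.67135024, -0.14848664,  0.07938761]), np.float64(0.03824677888146665)) (array([ 0.68388945, -0.24467246, -0.04802002]), np.float64(0.022696758618039072))
```

```bash
python3 -m handwheel '[{"dp":[0,0.002,0.03],"delta_rot":[0,0,0]},{"dp":[0,0.002,0.055],"delta_rot":[0,0,0]},{"dp":[0,0.002,0.07],"delta_rot":[0,0,0]},{"dp":[0,0.002,0.073],"delta_rot":[0,0,0]},{"dp":[0,0.002,0.073],"delta_rot":[0,0,0]}]'
python3 -m handwheel '[{"dp":[0,0,0],"delta_rot":[0,0,0]},{"dp":[0,0,0],"delta_rot":[0,0,0]},{"dp":[0,0,0],"delta_rot":[0,0,0]},{"dp":[0,0,0],"delta_rot":[0,0,0]},{"dp":[0,0,0],"delta_rot":[0,0,0]},{"dp":[0,0,0],"delta_rot":[0,0,0]},{"dp":[0,0,0],"delta_rot":[0,0,0]},{"dp":[0,0,0],"delta_rot":[0,0,0]}]' 0 40
```

```text
clock: 21.75
tcp_pos: [0.6421, -0.1005, 0.0048]
orientation: [2.201, 2.24, 0.001]
contact_force: [0.1, 0.1, -1.2]
grip_width: 0.0599
gripper_force: 0.0
clock: 22.75
tcp_pos: [0.6422, -0.1003, 0.0046]
orientation: [2.201, 2.241, 0.001]
contact_force: [-0.7, 0.8, 5.8]
grip_width: 0.0183
gripper_force: 40.8
```

```bash
python3 -m handwheel '[{"dp":[0,0,-0.02],"delta_rot":[0,0,0]},{"dp":[0,0,-0.06],"delta_rot":[0,0,0]},{"dp":[0,0,-0.1],"delta_rot":[0,0,0]},{"dp":[0,0,-0.125],"delta_rot":[0,0,0]},{"dp":[0,-0.03,-0.125],"delta_rot":[0,0,0]},{"dp":[0,-0.07,-0.125],"delta_rot":[0,0,0]},{"dp":[0,-0.115,-0.125],"delta_rot":[0,0,0]},{"dp":[0,-0.155,-0.125],"delta_rot":[0,0,-0.05]},{"dp":[0.003,-0.182,-0.125],"delta_rot":[0,0,-0.2]},{"dp":[0.003,-0.182,-0.125],"delta_rot":[0,0,-0.37]},{"dp":[0.003,-0.182,-0.125],"delta_rot":[0,0,-0.54]},{"dp":[0.003,-0.182,-0.125],"delta_rot":[0,0,-0.66]}]'
python3 -m handwheel '[{"dp":[0,0,0],"delta_rot":[0,0,0]},{"dp":[0,0,0],"delta_rot":[0,0,-0.17]},{"dp":[0,0,0],"delta_rot":[0,0,-0.34]},{"dp":[0,0,0],"delta_rot":[0,0,-0.51]},{"dp":[0,0,0],"delta_rot":[0,0,-0.68]},{"dp":[0,0,0],"delta_rot":[0,0,-0.85]},{"dp":[0,0,0],"delta_rot":[0,0,-0.866]},{"dp":[0,0,0],"delta_rot":[0,0,-0.866]}]'
```

```text
clock: 24.25
tcp_pos: [0.4595, -0.1007, 0.1298]
orientation: [1.35, 2.836, 0.001]
contact_force: [-0.8, 0.7, -0.1]
grip_width: 0.0184
gripper_force: 40.0
clock: 25.25
tcp_pos: [0.4595, -0.1006, 0.129]
orientation: [0.049, 3.141, -0.0]
contact_force: [-0.6, -0.1, -0.1]
grip_width: 0.0183
gripper_force: 40.0
```

```bash
python3 -m handwheel '[{"dp":[0.001,0.03,0],"delta_rot":[0,0,0]},{"dp":[0.003,0.07,0],"delta_rot":[0,0,0]},{"dp":[0.006,0.12,0],"delta_rot":[0,0,0]},{"dp":[0.008,0.17,0],"delta_rot":[0,0,0]},{"dp":[0.01,0.22,0],"delta_rot":[0,0,0]},{"dp":[0.012,0.26,0],"delta_rot":[0,0,0]},{"dp":[0.014,0.285,0],"delta_rot":[0,0,0]},{"dp":[0.014,0.291,0.01],"delta_rot":[0,0,0]},{"dp":[0.014,0.291,0.04],"delta_rot":[0,0,0]},{"dp":[0.014,0.291,0.065],"delta_rot":[0,0,0]},{"dp":[0.014,0.291,0.075],"delta_rot":[0,0,0]},{"dp":[0.014,0.291,0.075],"delta_rot":[0,0,0]}]'
python3 - <<'E'
from h import *; import pickle
f=grab('wrist'); cv2.imwrite('pics/w8.png',f['img']); pickle.dump(f,open('w8.pkl','wb'))
o=status.get_obs();print(o['tcp_pos'],o['orientation'])
E
```

```text
clock: 26.75
tcp_pos: [0.4532, 0.1896, 0.0534]
orientation: [-0.045, -3.14, 0.002]
contact_force: [0.0, -0.4, -1.0]
grip_width: 0.0182
gripper_force: 40.0
[0.45368114 0.19011879 0.0540322 ] [ 4.45667968e-02  3.14126120e+00 -5.71204907e-04]
```

View pics/w8.png

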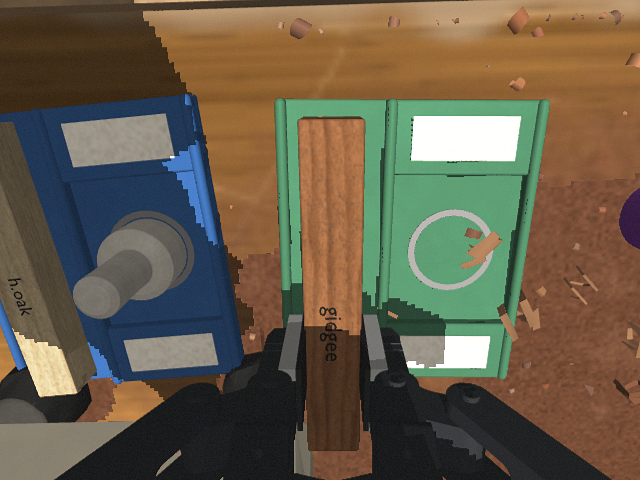

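The dark blank is held along the green trough, ends at (331,118) and (333,450). The blue kit shows the centre standing on its ring at (145,255). There are wood chips in the green pocket around (480,245). I'll measure the alignment.

```bash
python3 - <<'E'
from meas import *
f=pickle.load(open('w8.pkl','rb'))
z=.0535-.0046+.02
a=[onz(f,*p,z) for p in [(298,118),(365,118),(308,451),(358,451)]]
A=(a[0]+a[1])/2;B=(a[2]+a[3])/2;d=B-A
print((A+B)/2,np.linalg.norm(d),'yaw',np.arctan2(d[1],d[0]))
b=comp(f,(400,195,505,300),(0,0,130),(179,60,255))
e=cv2.fitEllipse(cv2.convexHull(b[0]));print(e,onz(f,*e[0],.006))
e=cv2.fitEllipse(cv2.convexHull(comp(w1,(516,172,570,228),(0,0,90),(179,60,215))[0]));print('w1',onz(w1,*e[0],.006))
c=[onz(f,*p,.011) for p in [(277,100),(549,100),(505,378)]]; print(np.round(c,4).tolist()); C=(c[0]+c[2])/2; print('tray centre',C)
e=c[1]-c[0]; print('yaw',np.arctan2(-e[0],e[1]), np.linalg.norm(e))
E
```

```text
[0.43454966 0.18958536 0.0689    ] 0.12057979690718174 yaw -0.024578112916081755
((450.2735290527344, 249.1532440185547), (78.6888198852539, 87.48882293701172), 62.972476959228516) [0.43751516 0.24507887 0.006     ]
w1 [0.43751493 0.24548753 0.006     ]
[[0.3688, 0.1687, 0.011], [0.3719, 0.2802, 0.011], [0.5066, 0.276, 0.011]]
tray centre [0.43767365 0.22230844 0.011     ]
yaw -0.02846469116751842 0.11160615489543527
```

```bash
python3 -m handwheel '[{"dp":[-0.0018,0.0014,0.015],"delta_rot":[0,0,0]},{"dp":[-0.0018,0.0014,0.028],"delta_rot":[0,0,0]},{"dp":[-0.0018,0.0014,0.036],"delta_rot":[0,0,0]},{"dp":[-0.0018,0.0014,0.04],"delta_rot":[0,0,0]},{"dp":[-0.0018,0.0014,0.042],"delta_rot":[0,0,0]},{"dp":[-0.0018,0.0014,0.0425],"delta_rot":[0,0,0]},{"dp":[-0.0018,0.0014,0.0425],"delta_rot":[0,0,0]}]'
```

```text
clock: 27.68
tcp_pos: [0.4554, 0.1922, 0.0116]
orientation: [0.042, 3.141, 0.0]
contact_force: [-0.3, -0.3, -0.4]
grip_width: 0.0182
gripper_force: 40.0
```

```bash
python3 -m handwheel '[{"dp":[0,-0.0005,0.0006],"delta_rot":[0,0,0]},{"dp":[0,-0.0005,0.001],"delta_rot":[0,0,0]}]'
python3 -m handwheel '[{"dp":[0,0,0],"delta_rot":[0,0,0]},{"dp":[0,0,0],"delta_rot":[0,0,0]},{"dp":[0,0,0],"delta_rot":[0,0,0]},{"dp":[0,0,-0.01],"delta_rot":[0,0,0]},{"dp":[0,0,-0.04],"delta_rot":[0,0,0]},{"dp":[0,0,-0.08],"delta_rot":[0,0,0]},{"dp":[0,0,-0.11],"delta_rot":[0,0,0]},{"dp":[0,0,-0.11],"delta_rot":[0,0,0]}]' 0.42
python3 - <<'E'
from h import *; import pickle
f=grab('wrist'); cv2.imwrite('pics/w9.png',f['img']); pickle.dump(f,open('w9.pkl','wb'))
o=status.get_obs();print(o['tcp_pos'],o['orientation'])
E
```

```text
clock: 27.92
tcp_pos: [0.4553, 0.1916, 0.0105]
orientation: [0.042, 3.141, 0.0]
contact_force: [-1.2, -0.1, 7.8]
grip_width: 0.0184
gripper_force: 40.9
clock: 28.92
tcp_pos: [0.4568, 0.1925, 0.1231]
orientation: [0.042, 3.137, 0.005]
contact_force: [-0.1, 0.2, -0.9]
grip_width: 0.0362
gripper_force: 0.0
[0.45580338 0.19204972 0.12170063] [4.18911169e-02 3.13905943e+00 2.76392582e-03]
```

View pics/w9.png

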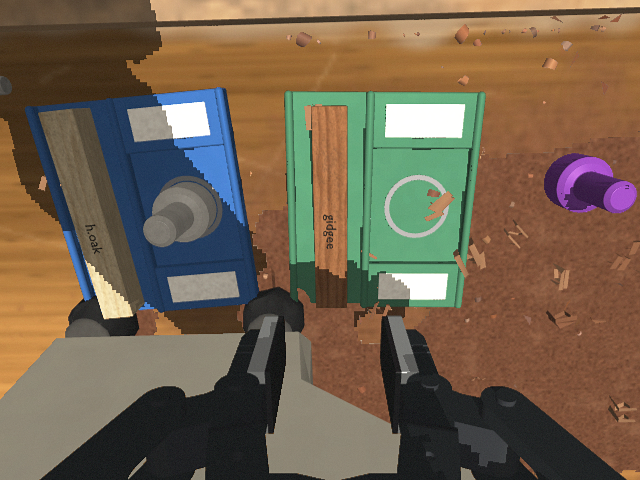

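The dark blank lies flat in the green trough, ends at (329,105) and (331,306). The centre still stands on its blue ring. I've viewed 16 pictures, past the limit of 14, so the rest is numeric only. Now the ferrule.

```bash
python3 -m handwheel '[{"dp":[0,-0.05,0],"delta_rot":[0,0,0]},{"dp":[-0.003,-0.11,0],"delta_rot":[0,0,0]},{"dp":[-0.006,-0.17,0],"delta_rot":[0,0,0]},{"dp":[-0.009,-0.23,0],"delta_rot":[0,0,0]},{"dp":[-0.0116,-0.28,0],"delta_rot":[0,0,0.1]},{"dp":[-0.0116,-0.303,0],"delta_rot":[0,0,0.27]},{"dp":[-0.0116,-0.303,0],"delta_rot":[0,0,0.44]},{"dp":[-0.0116,-0.303,0],"delta_rot":[0,0,0.61]},{"dp":[-0.0116,-0.303,0],"delta_rot":[0,0,0.78]},{"dp":[-0.0116,-0.303,0],"delta_rot":[0,0,0.95]},{"dp":[-0.0116,-0.303,0],"delta_rot":[0,0,1.12]},{"dp":[-0.0116,-0.303,0],"delta_rot":[0,0,1.29]}]' 0.7
python3 -m handwheel '[{"dp":[0,0,0],"delta_rot":[0,0,0.14]},{"dp":[0,0,0],"delta_rot":[0,0,0.281]},{"dp":[0,0,0],"delta_rot":[0,0,0.281]},{"dp":[0,0,0],"delta_rot":[0,0,0.281]}]'
python3 - <<'E'
from meas import *
f=grab('wrist'); o=status.get_obs();print(o['tcp_pos'],o['orientation'])
u,v=proj(f,(.4593,-.111,.014)); b=(int(u-60),int(v-60),int(u+60),int(v+60)); print(u,v)
cv2.imwrite('pics/w10.png',f['img'])
for lo,hi in [((15,0,150),(35,140,255)),((15,0,100),(35,115,255))]:
    c=comp(f,b,lo,hi)
    if c: e=cv2.fitEllipse(cv2.convexHull(c[0])); print(e,onz(f,*e[0],.014))
E
```

```text
clock: 30.48
tcp_pos: [0.4578, -0.1115, 0.1195]
orientation: [-1.928, -2.478, 0.002]
contact_force: [-0.3, 0.5, -0.0]
grip_width: 0.0601
gripper_force: 0.0
clock: 30.98
tcp_pos: [0.4583, -0.1115, 0.12]
orientation: [-2.248, -2.194, 0.001]
contact_force: [-0.8, 0.5, -0.8]
grip_width: 0.0597
gripper_force: 0.0
[ 0.45838618 -0.11156465  0.12010117] [-2.24849470e+00 -2.19339023e+00  8.24073510e-04]
333.832838004967 242.86214811347728
((335.1517333984375, 242.21510314941406), (49.982826232910156, 52.21867752075195), 85.87307739257812) [ 0.46011797 -0.11060112  0.014     ]
((334.94970703125, 239.88270568847656), (53.966529846191406, 56.61819076538086), 179.44854736328125) [ 0.46002754 -0.10909516  0.014     ]
```

```bash
python3 -m handwheel '[{"dp":[0.0005,0.001,0.04],"delta_rot":[0,0,0]},{"dp":[0.0005,0.001,0.08],"delta_rot":[0,0,0]},{"dp":[0.0005,0.001,0.105],"delta_rot":[0,0,0]},{"dp":[0.0005,0.001,0.117],"delta_rot":[0,0,0]},{"dp":[0.0005,0.001,0.117],"delta_rot":[0,0,0]},{"dp":[0.0005,0.001,0.117],"delta_rot":[0,0,0]}]'
python3 -m handwheel '[{"dp":[0,0,0],"delta_rot":[0,0,0]},{"dp":[0,0,0],"delta_rot":[0,0,0]},{"dp":[0,0,0],"delta_rot":[0,0,0]},{"dp":[0,0,0],"delta_rot":[0,0,0]},{"dp":[0,0,0],"delta_rot":[0,0,0]},{"dp":[0,0,0],"delta_rot":[0,0,0]}]' 0 40
```

```text
clock: 31.78
tcp_pos: [0.4604, -0.1113, 0.0042]
orientation: [2.25, 2.191, 0.002]
contact_force: [-0.5, -0.5, -0.4]
grip_width: 0.06
gripper_force: 0.0
clock: 32.52
tcp_pos: [0.4604, -0.1111, 0.0043]
orientation: [2.251, 2.191, 0.002]
contact_force: [-1.2, 1.4, 7.6]
grip_width: 0.0303
gripper_force: 38.9
```

```bash
python3 -m handwheel '[{"dp":[0,0,0],"delta_rot":[0,0,0]},{"dp":[0,0,0],"delta_rot":[0,0,0]},{"dp":[0,0,0.0025],"delta_rot":[0,0,0]},{"dp":[0,0,0.0025],"delta_rot":[0,0,0]},{"dp":[0,0,0.0025],"delta_rot":[0,0,0]}]' 0.55
python3 -m handwheel '[{"dp":[0,0,0],"delta_rot":[0,0,0]},{"dp":[0,0,0],"delta_rot":[0,0,0]},{"dp":[0,0,0],"delta_rot":[0,0,0]},{"dp":[0,0,0],"delta_rot":[0,0,0]},{"dp":[0,0,0],"delta_rot":[0,0,0]},{"dp":[0,0,0],"delta_rot":[0,0,0]}]' 0 40
python3 -m handwheel '[{"dp":[0,0,-0.02],"delta_rot":[0,0,0]},{"dp":[0,0,-0.05],"delta_rot":[0,0,0]},{"dp":[0,0,-0.09],"delta_rot":[0,0,0]},{"dp":[0,0,-0.11],"delta_rot":[0,0,0]},{"dp":[0,0,-0.11],"delta_rot":[0,0,0]}]'
python3 - <<'E'
from meas import *
f=grab('wrist'); o=status.get_obs();p=o['tcp_pos'];print(p,o['orientation'])
z=p[2]-.0018+.014
u,v=proj(f,(p[0],p[1],z)); b=[max(0,int(u-70)),max(0,int(v-80)),int(u+70),min(480,int(v+80))]; print(u,v)
cv2.imwrite('pics/w11.png',f['img'])
for lo,hi in [((15,40,150),(35,150,255)),((15,40,100),(35,120,255))]:
    c=comp(f,b,lo,hi)
    if c: e=cv2.fitEllipse(cv2.convexHull(c[0])); print(e,onz(f,*e[0],z))
E
```

```text
clock: 33.15
tcp_pos: [0.4596, -0.1111, 0.0008]
orientation: [-2.251, -2.191, 0.0]
contact_force: [-0.0, -0.3, 0.1]
grip_width: 0.0473
gripper_force: 0.0
clock: 33.9
tcp_pos: [0.4597, -0.1112, 0.0011]
orientation: [-2.251, -2.191, -0.0]
contact_force: [-0.4, 0.5, 5.8]
grip_width: 0.0308
gripper_force: 39.4
clock: 34.52
tcp_pos: [0.4607, -0.111, 0.1119]
orientation: [2.249, 2.19, 0.004]
contact_force: [0.1, 0.6, -0.5]
grip_width: 0.0308
gripper_force: 40.0
[ 0.45993227 -0.11079526  0.1109211 ] [2.25027657e+00 2.19154412e+00 1.56726271e-03]
329.4378233517262 348.00050194672156
((332.65093994140625, 350.45965576171875), (81.81818389892578, 91.64511108398438), 87.45506286621094) [ 0.46104744 -0.11183484  0.1231211 ]
((332.0546875, 342.6169738769531), (93.11865234375, 99.11902618408203), 177.4102020263672) [ 0.46092071 -0.10863079  0.1231211 ]
```

```bash
python3 -m handwheel '[{"dp":[0.03,-0.01,0],"delta_rot":[0,0,0]},{"dp":[0.08,-0.02,0],"delta_rot":[0,0,0]},{"dp":[0.14,-0.03,0],"delta_rot":[0,0,0]},{"dp":[0.2,-0.0315,0],"delta_rot":[0,0,0]},{"dp":[0.26,-0.0315,0],"delta_rot":[0,0,0]},{"dp":[0.31,-0.0315,0],"delta_rot":[0,0,0]},{"dp":[0.345,-0.0315,0],"delta_rot":[0,0,0]},{"dp":[0.3555,-0.0315,0.01],"delta_rot":[0,0,0]},{"dp":[0.3555,-0.0315,0.04],"delta_rot":[0,0,0]},{"dp":[0.3555,-0.0315,0.07],"delta_rot":[0,0,0]},{"dp":[0.3555,-0.0315,0.08],"delta_rot":[0,0,0]},{"dp":[0.3555,-0.0315,0.08],"delta_rot":[0,0,0]}]'
python3 -m handwheel '[{"dp":[0,0,0],"delta_rot":[0,0,0]}]'
```

```text
clock: 36.08
tcp_pos: [0.4375, 0.2436, 0.0302]
orientation: [2.253, 2.189, -0.003]
contact_force: [0.7, -0.3, -0.7]
grip_width: 0.0311
gripper_force: 40.0
clock: 36.2
tcp_pos: [0.4384, 0.2449, 0.0316]
orientation: [2.252, 2.19, 0.002]
contact_force: [-0.3, 0.3, -0.9]
grip_width: 0.0309
gripper_force: 40.0
```

```bash
python3 -m handwheel '[{"dp":[0,0,0.01],"delta_rot":[0,0,0]},{"dp":[0,0,0.018],"delta_rot":[0,0,0]},{"dp":[0,0,0.022],"delta_rot":[0,0,0]},{"dp":[0,0,0.0235],"delta_rot":[0,0,0]},{"dp":[0,0,0.024],"delta_rot":[0,0,0]},{"dp":[0,0,0.024],"delta_rot":[0,0,0]}]'
```

```text
clock: 36.95
tcp_pos: [0.4377, 0.245, 0.0071]
orientation: [-2.251, -2.191, 0.0]
contact_force: [-1.4, -1.3, 4.1]
grip_width: 0.0308
gripper_force: 40.4
```

Seated, with contact at 4 N. Release, lift, then check everything numerically.

```bash
python3 -m handwheel '[{"dp":[0,0,0],"delta_rot":[0,0,0]},{"dp":[0,0,0],"delta_rot":[0,0,0]},{"dp":[0,0,0],"delta_rot":[0,0,0]},{"dp":[0,0,0],"delta_rot":[0,0,0]},{"dp":[0,0,-0.015],"delta_rot":[0,0,0]},{"dp":[0,0,-0.04],"delta_rot":[0,0,0]},{"dp":[0,0,-0.08],"delta_rot":[0,0,0]},{"dp":[0,0,-0.13],"delta_rot":[0,0,0]},{"dp":[0,0,-0.17],"delta_rot":[0,0,0]},{"dp":[0,0,-0.2],"delta_rot":[0,0,0]},{"dp":[0,0,-0.2],"delta_rot":[0,0,0]},{"dp":[0,0,-0.2],"delta_rot":[0,0,0]}]' 0.47
python3 - <<'E'
from meas import *
f=grab('wrist'); cv2.imwrite('pics/w12.png',f['img']); pickle.dump(f,open('w12.pkl','wb'))
o=status.get_obs();print(o['tcp_pos'],o['contact_force'])
u,v=proj(f,(.4378,.245,.02)); b=[max(0,int(u-45)),max(0,int(v-45)),int(u+45),min(480,int(v+45))]
for lo,hi in [((15,40,150),(28,150,255)),((15,40,80),(28,130,255))]:
    for c in comp(f,b,lo,hi)[:2]:
        e=cv2.fitEllipse(cv2.convexHull(c)); print('ferr',cv2.contourArea(c),np.round(e[0]+e[1],1),onz(f,*e[0],.0205))
w9=pickle.load(open('w9.pkl','rb'))
a=[onz(w9,*p,.026) for p in [(308,105),(348,105),(316,306),(346,306)]]; A=(a[0]+a[1])/2;B=(a[2]+a[3])/2
print('dark',(A+B)/2,np.linalg.norm(A-B),'tray near edge rows',onz(w9,330,92,.011),onz(w9,330,308,.006))
# other things unmoved: top view difference against start
t=grab('top'); cv2.imwrite('pics/top1.png',t['img'])
d=cv2.absdiff(cv2.GaussianBlur(t['img'],(3,3),0),cv2.GaussianBlur(top['img'],(3,3),0)).max(2)
for n,(x0,y0,x1,y1) in dict(jaw=(399,256,422,274),bar=(336,292,426,308),plate=(125,250,164,288),tin=(452,272,500,312),purple=(187,264,208,284)).items(): print(n,(d[y0:y1,x0:x1]>40).mean().round(3))
E
```

```text
clock: 38.45
tcp_pos: [0.4372, 0.2449, 0.2066]
orientation: [-2.251, -2.191, 0.001]
contact_force: [-0.5, -0.1, 0.0]
grip_width: 0.0407
gripper_force: 0.0
[0.43703998 0.24474393 0.20621329] [-0.29582806  0.34930125  0.40077454]
ferr 78.0 [335.5 225.2  17.4  47. ] [0.43945925 0.23368799 0.0205    ]
ferr 330.0 [333.  220.2  20.   38.7] [0.43756332 0.23786006 0.0205    ]
ferr 81.5 [333.9 208.9  40.8  42.7] [0.43849526 0.24705467 0.0205    ]
dark [0.43557845 0.19115545 0.026     ] 0.11898794963737228 tray near edge rows [0.36945646 0.19324211 0.011     ] [0.5067628  0.18929288 0.006     ]
jaw 0.0
bar 0.0
plate 0.318
tin 0.0
purple 1.0
```

The ferrule stands at about (0.438,0.246), and the jaw block, bar and tin are unchanged. The plate and purple patches are probably just covered by the arm, so I'll move clear and recheck.

```bash
python3 -m handwheel '[{"dp":[-0.06,0,0],"delta_rot":[0,0,0]},{"dp":[-0.12,0,0],"delta_rot":[0,0,0]},{"dp":[-0.18,0,0],"delta_rot":[0,0,0]},{"dp":[-0.24,0,0],"delta_rot":[0,0,0]},{"dp":[-0.3,0,0],"delta_rot":[0,0,0]},{"dp":[-0.35,0,0],"delta_rot":[0,0,0]},{"dp":[-0.35,0,0],"delta_rot":[0,0,0]},{"dp":[-0.35,0,0],"delta_rot":[0,0,0]},{"dp":[-0.35,0,0],"delta_rot":[0,0,0]},{"dp":[-0.35,0,0],"delta_rot":[0,0,0]}]'
python3 - <<'E'
from meas import *
t=grab('top'); cv2.imwrite('pics/top2.png',t['img'])
d=cv2.absdiff(cv2.GaussianBlur(t['img'],(3,3),0),cv2.GaussianBlur(top['img'],(3,3),0)).max(2)
for n,(x0,y0,x1,y1) in dict(plate=(125,250,164,288),purple=(187,264,208,284)).items(): print(n,(d[y0:y1,x0:x1]>40).mean().round(3))
u,v=proj(t,(.438,.2455,.02)); b=[int(u-14),int(v-14),int(u+14),int(v+14)]
for c in comp(t,b,(15,30,120),(32,170,255))[:2]:
    e=cv2.fitEllipse(cv2.convexHull(c)); print('ferr',cv2.contourArea(c),np.round(e[0]+e[1],1),onz(t,*e[0],.0205))
u,v=proj(t,(.434,.105,.03)); b=[int(u-14),int(v-14),int(u+14),int(v+14)]
for c in comp(t,b,(0,0,120),(179,60,255))[:2]:
    e=cv2.fitEllipse(cv2.convexHull(c)); print('centre',cv2.contourArea(c),np.round(e[0]+e[1],1),onz(t,*e[0],.02))
print(status.get_obs()['tcp_pos'],status.get_obs()['qvel'].round(3))
E
```

```text
clock: 39.8
tcp_pos: [0.4285, -0.1036, 0.2067]
orientation: [-2.248, -2.194, 0.0]
contact_force: [-0.7, 0.8, -0.3]
grip_width: 0.04
gripper_force: 0.0
plate 0.0
purple 0.0
ferr 167.0 [237.7 268.3  14.4  16.1] [0.43571675 0.24432541 0.0205    ]
centre 191.5 [297.4 270.3  15.8  16.7] [0.43116646 0.10419563 0.02      ]
[ 0.42846372 -0.10379874  0.2067857 ] [ 0.004 -0.001  0.005 -0.001 -0.001 -0.001  0.001]
```

All four parts are in place and nothing else has moved.

```bash
python3 -c "
from bench import r
print(r.hand_in())"
```

```text
the job is handed in; nothing more can be done
None
```

Handed in at about 40 s of the 128 s: the blue tray holds the pale blank and lathe centre, the green tray the dark blank and ferrule, and nothing else had moved in the camera checks; I viewed 16 pictures, two over the limit of 14.

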